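# Take the casting flasks' temperatures and set them out on the kiln board

### The job

Take the temperature of every casting flask on the bench, the tallest first and the shortest last: hold the thermometer in the air with its lens 3 to 11 cm in front of the flask's black spot, looking squarely at the middle of the spot, and keep it there steadily for three seconds. Then lay the thermometer back on its rest the way it lay, and only then set all the flasks upright on the kiln board, each with its whole foot on the board. The plaster in the flasks is brittle, so grip them lightly (a flask must never feel more than 80 N from the two fingers together), and leave the bottle, hammer and file block alone.

Things in the scene. Friction and masses are not known exactly. Their poses are not given: they have to be found in the camera images.
- flask_tall: Casting flask, tall size: an upright steel cylinder 64 mm in diameter and 72 mm tall on a dark foot plate (80 mm diameter, 6 mm thick, included in the height), filled with plaster (white top, small black hole). May be absent. Origin: centre of its underside, z up. Its -x axis points along a black round boss (22 mm diameter) that sticks 12 mm out of its wall, roughly towards the robot.
- flask_tall_spot (a point): Centre of the matt black end face of that boss, the measuring spot: 44 mm above the flask's underside and 44 mm from its axis, facing along the flask's -x.
- flask_mid: Casting flask, mid size: an upright steel cylinder 56 mm in diameter and 58 mm tall on a dark foot plate (72 mm diameter, 6 mm thick, included in the height), filled with plaster (white top, small black hole). May be absent. Origin: centre of its underside, z up. Its -x axis points along a black round boss (22 mm diameter) that sticks 12 mm out of its wall, roughly towards the robot.
- flask_mid_spot (a point): Centre of the matt black end face of that boss, the measuring spot: 38 mm above the flask's underside and 40 mm from its axis, facing along the flask's -x.
- flask_short: Casting flask, short size: an upright steel cylinder 48 mm in diameter and 46 mm tall on a dark foot plate (64 mm diameter, 6 mm thick, included in the height), filled with plaster (white top, small black hole). May be absent. Origin: centre of its underside, z up. Its -x axis points along a black round boss (22 mm diameter) that sticks 12 mm out of its wall, roughly towards the robot.
- flask_short_spot (a point): Centre of the matt black end face of that boss, the measuring spot: 34 mm above the flask's underside and 36 mm from its axis, facing along the flask's -x.
- thermometer: Hand-held infrared thermometer, a straight wand along its x: a grey grip bar 34 mm wide and 34 mm tall from x = -85 to 25 mm, then a black head 44 mm wide and 44 mm tall to x = 70 mm and a round snout to x = 75 mm. It looks along +x. Origin: on the underside below its centre of mass; z up as it lies; middle of the bar 17 mm above the underside. Mass 0.22 kg.
- lens (a point): Centre of the thermometer's lens, on the front of the snout: 75 mm ahead of the thermometer's origin along x and 22 mm above its underside. The line of sight leaves it along the thermometer's +x.
- rest: The thermometer's rest, fixed: a dark wooden slab 200 (x) by 100 (y) by 8 mm thick, with a low cheek on either side of the wand's tail (35 mm long, centred at x = -75 mm, inner faces 70 mm apart, tops 22 mm up). Origin: centre of its underside. The wand lies with its origin above the rest's origin and its x along the rest's +x.
- board: Terracotta kiln board, 300 mm (x) by 180 mm (y) by 6 mm thick, flat, without a rim, lying on the bench. Origin: centre of its underside. Fixed.
- water: Clear bottle, 60 mm in diameter, 170 mm tall, upright; a bystander. Origin: centre of underside.
- hammer: Hammer lying on the bench; a bystander. Origin on its underside.
- file_block: Wooden block 60 by 90 by 70 mm with files standing in it (150 mm tall overall); a bystander. Origin: centre of underside.

How it is judged:
On the way, in this order (a step that is already met when the one before it is completed fails the run):
1. the tall flask's temperature is taken: the lens looks at its black spot, steadily (x of flask_tall_spot in the frame of lens between 0.03 and 0.11 m and y of flask_tall_spot in the frame of lens between -0.01 and 0.01 m and z of flask_tall_spot in the frame of lens between -0.01 and 0.01 m and angle between the x axis of thermometer and the x axis of flask_tall, either way round below 0.35 rad), for 2.5 s.
2. the mid flask's temperature is taken: the lens looks at its black spot, steadily (x of flask_mid_spot in the frame of lens between 0.03 and 0.11 m and y of flask_mid_spot in the frame of lens between -0.01 and 0.01 m and z of flask_mid_spot in the frame of lens between -0.01 and 0.01 m and angle between the x axis of thermometer and the x axis of flask_mid, either way round below 0.35 rad), for 2.5 s.
3. the short flask's temperature is taken: the lens looks at its black spot, steadily (x of flask_short_spot in the frame of lens between 0.03 and 0.11 m and y of flask_short_spot in the frame of lens between -0.01 and 0.01 m and z of flask_short_spot in the frame of lens between -0.01 and 0.01 m and angle between the x axis of thermometer and the x axis of flask_short, either way round below 0.35 rad), for 2.5 s.
4. the thermometer lies back on its rest, let go, before any flask stands on the board (x of thermometer in the frame of rest between -0.025 and 0.025 m and y of thermometer in the frame of rest between -0.025 and 0.025 m and z of thermometer in the frame of rest between 0.004 and 0.012 m and angle between thermometer's own z axis and vertical below 0.1 rad and angle between the x axis of thermometer and the x axis of rest, either way round below 0.3 rad and linear speed of thermometer below 0.02 m/s and contact force between the fingers and thermometer below 0.1 N and horizontal distance between each of flask_tall, flask_mid, flask_short and board above 0.135 m), for 0.3 s.
At the end, for the whole second after the job is handed in: Every flask present stands upright (within 0.08 rad) and still on the kiln board with its whole foot on it (4 mm of overhang allowed), and the thermometer lies level on its rest, its origin within 25 mm of the rest's origin in x and y and pointing along the rest's x within 0.3 rad (x of thermometer in the frame of rest between -0.025 and 0.025 m and y of thermometer in the frame of rest between -0.025 and 0.025 m and z of thermometer in the frame of rest between 0.004 and 0.012 m and angle between thermometer's own z axis and vertical below 0.1 rad and angle between the x axis of thermometer and the x axis of rest, either way round below 0.3 rad and linear speed of each of thermometer, flask_tall, flask_mid, flask_short below 0.02 m/s and x of flask_tall in the frame of board between -0.114 and 0.114 m and y of flask_tall in the frame of board between -0.054 and 0.054 m and z of flask_tall in the frame of board between 0.003 and 0.01 m and angle between each of flask_tall, flask_mid, flask_short's own z axis and vertical below 0.08 rad and x of flask_mid in the frame of board between -0.118 and 0.118 m and y of flask_mid in the frame of board between -0.058 and 0.058 m and z of flask_mid in the frame of board between 0.003 and 0.01 m and x of flask_short in the frame of board between -0.122 and 0.122 m and y of flask_short in the frame of board between -0.062 and 0.062 m and z of flask_short in the frame of board between 0.003 and 0.01 m); the robot touches nothing.
It fails at once if a flask is squeezed or pushed hard by the fingers (over 80 N) (contact force between the fingers and flask_tall above 80 N or contact force between the fingers and flask_mid above 80 N or contact force between the fingers and flask_short above 80 N).
It fails at once if the bottle, hammer or file block is moved over 30 mm (distance of any of water, hammer, file_block from where it was at the start of the episode above 0.03 m).
Of flask_tall, flask_mid, flask_short only 2 to 3 are there at a start; the rules pass over those that are not, and their reading is None.
At some moment in a run one of flask_tall, flask_mid, flask_short may be knocked a few centimetres aside while the robot is not near it.
Once in a run the grip may slacken for a moment while it holds something.
It also fails if it takes over 210 s, if anything falls off the work surface, if the arm or the gripper's body presses on something with over 40 N, if the wrist force passes 120 N, or if a joint passes its speed limit or range.

### The arm

A 6-joint arm with a two-finger parallel gripper is mounted at the origin on the work surface. World frame = base frame: x ahead of the robot, y to its left, z up, the work surface at z = 0. Lengths are in m, angles in rad, forces in N, time in s.
With the tool pointing down it reaches from about 0.15 to 0.775 m from the base axis. Payload 6.1 kg.
Tool frame: the origin (TCP) lies midway between the tips of the shut fingers; the grasp point (between the pads) lies 19 mm behind it (bot.grip_depth is the distance from the TCP to the grasp point, in m); z points along the fingers, y is the line along which they close (so a half turn about z gives the same grasp; the last joint's range is limited). The gripper opens to 85 mm and grips with 20 to 120 N. Pads are 22 mm wide; open, the fingers measure 114 mm over their backs; the gripper's body (76 mm by 85 mm) begins 54 mm behind the grasp point. The pads swing forward as they close: fully open they stand 13 mm farther back than shut.
Start: joints at [1.196, 0.126, -0.04, 1.405, 0, 1.571], TCP at [0.192, 0.489, 0.231] pointing down, gripper open.
Joint ranges: [-2.72, 2.72], [-0.95, 1.95], [-1.27, 1.35], [-1.78, 2.02], [-1.46, 1.47], [-3.14, 3.14]. Speed limits (rad/s): [2.39, 2.39, 3.01, 3.14, 3.14, 3.14].

### API

Orientations are given as a rotation vector (axis times angle).
In Python, from bench import bot gives the robot as it stands.
- The arm moves only by the shell command python3 -m handwheel 'ROWS'. ROWS is JSON, a list of rows, each a list of 7 numbers: the shift along the world's x, y, z in cm, then the turn, a rotation vector about the world's x, y, z in rad, then the opening, from 0 (shut) to 1 (fully open). In form: [[dx, dy, dz, rx, ry, rz, grip], ...]. A call has exactly 10 rows; each row shifts and turns the commanded pose from where the row before left it; what a row does not reach is not made up. A row lasts 1/8 s, in which the tool goes at most 62.5 mm and 10.7 degrees, less where a joint would pass 70% of its speed; a pose out of reach is approached as far as the arm can. A call is refused whole if a number of a shift passes 6.25 or a number of a turn 0.188, either way. A call with a gripper value outside its range is refused whole. The fingers move at their own pace and stop on an object; the grip force is fixed at half the most. Time passes only in rows, so rows that do not move let the fingers close, or fill a call up. It gives the time, the measured TCP pose, the force, the opening and the grip force at its end, in the units of the state.
- bot.read_state(): the state, without advancing time (a new reading comes with each control period).
- bot.camera(name): name is "side" or "top"; returns a dict with "pixels" (384x512x3 uint8, red, green, blue), "vertical_fov" (degrees; the focal length in pixels is half the picture's height over the tangent of half this angle, whatever the lens; pixels are square), "cx", "cy" (the principal point, pixels), "R" (3x3) and "t" (3): a world point X has camera coordinates R X + t. Camera axes: x right, y down, z forward; pixel columns grow to the right and rows downward; lengths in m; the calibration is good to about 2 mm. A picture is of the moment at which its call begins. There is no depth.
- bot.close_job(): hands the job in; it is judged then, once.
The state is a dict: "time": time; "joint_pos": joint angles; "joint_vel": joint speeds; "joint_efforts": joint torques, N m; "tcp_pos": TCP position; "tcp_rot": TCP orientation; "wrist_force": force on the tool from outside, world axes, zero at the start; "wrist_torque": the same for the moment, N m; "finger_gap": finger opening in m; "finger_force": force on a finger pad.
Only numpy, scipy, OpenCV 4.12 (cv2) and the standard library are available. Lean on these libraries where they do the work, as an engineer would, in place of code of your own. Each camera call takes 0.05 s, during which the arm holds its last target. There are 200 camera calls.

## Working session

There is one attempt and no reset: what is moved stays moved. The work goes in short steps, Python scripts to look and compute and a shell command to move; the robot and the scene stay as the last step left them, time stands still between calls to the robot, and variables do not carry over. Pictures are saved under pics/ and viewed, at most 14 in all, crops included, and the job is handed in when it is done.

```bash
ls; mkdir -p pics
python3 - <<'E'
from bench import bot
import cv2,numpy as np
s=bot.read_state();print(s)
for n in("top","side"):
    c=bot.camera(n);cv2.imwrite(f"pics/{n}0.png",c["pixels"][:,:,::-1])
    print(n,c["vertical_fov"],c["cx"],c["cy"],c["R"],c["t"],[k for k in c])
E
```

```text
pics
{'time': 0.0, 'joint_pos': array([ 1.19602754e+00,  1.26384874e-01, -4.06206667e-02,  1.40535867e+00,
        2.34859641e-05,  1.57078740e+00]), 'joint_vel': array([ 0.00133867,  0.00027135, -0.00055578, -0.00019614, -0.00256409,
        0.00072034]), 'joint_efforts': array([-5.90532295e-05, -4.35905814e+01,  3.52932000e+01,  1.71568844e-02,
        2.90463333e-05,  2.18320662e-05]), 'tcp_pos': array([0.19202907, 0.48819592, 0.23052009]), 'tcp_rot': array([-5.85173761e-01, -3.08629067e+00,  2.41260322e-03]), 'wrist_force': array([-0.66595393, -0.64651582, -0.21359455]), 'wrist_torque': array([ 0.00570052, -0.00027063,  0.01131737]), 'finger_force': 0.0, 'finger_gap': 0.08509847567904384}
top 57.799098792217166 254.8387618801477 186.19316138564122 [[ 0.0154865  -0.99983649 -0.00933648]
 [-0.99778674 -0.0148495  -0.06481605]
 [ 0.0646668   0.01031959 -0.99785355]] [0.03033773 0.64005593 0.98403342] ['pixels', 'vertical_fov', 'cx', 'cy', 'R', 't']
side 42.57113432323466 249.00787291672637 193.3618087437513 [[-0.9888923  -0.14681316  0.02319278]
 [-0.09453438  0.50084177 -0.86036084]
 [ 0.11469638 -0.85299672 -0.50915747]] [0.6161289  0.07566786 1.52542769] ['pixels', 'vertical_fov', 'cx', 'cy', 'R', 't']
```

View pics/top0.png

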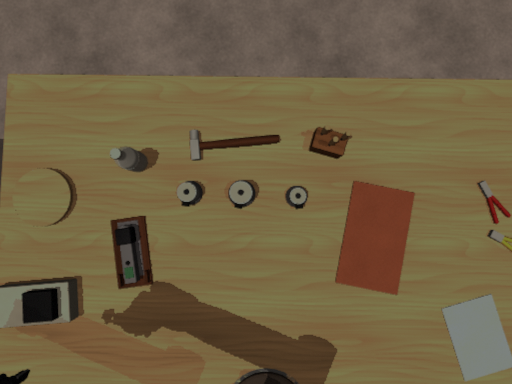

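View pics/side0.png

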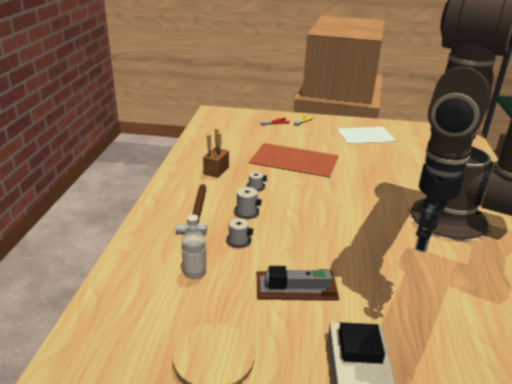

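The top view shows the thermometer on its rest at about (130,252) with its head pointing up, and flasks at (188,192), (240,192) and (298,196). The board is at (375,238). In the side view the flasks are at (239,233), (247,202) and (257,181), and the thermometer is at (297,283). I'll zoom in next.

Run:
```python
import cv2
a=cv2.imread("pics/top0.png")[170:295,105:320];cv2.imwrite("pics/top0c.png",cv2.resize(a,None,fx=3.7,fy=3.7,interpolation=cv2.INTER_CUBIC))
a=cv2.imread("pics/side0.png")[160:310,170:350];cv2.imwrite("pics/side0c.png",cv2.resize(a,None,fx=4,fy=4,interpolation=cv2.INTER_CUBIC))
```

```text
(no output)
```

View pics/top0c.png

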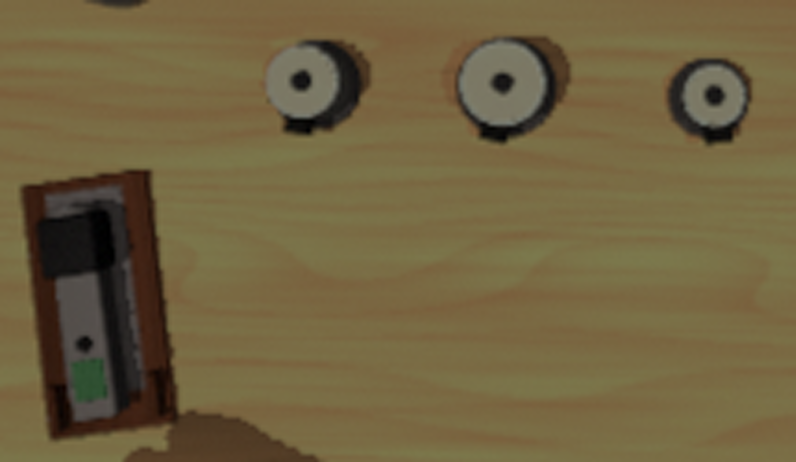

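View pics/side0c.png

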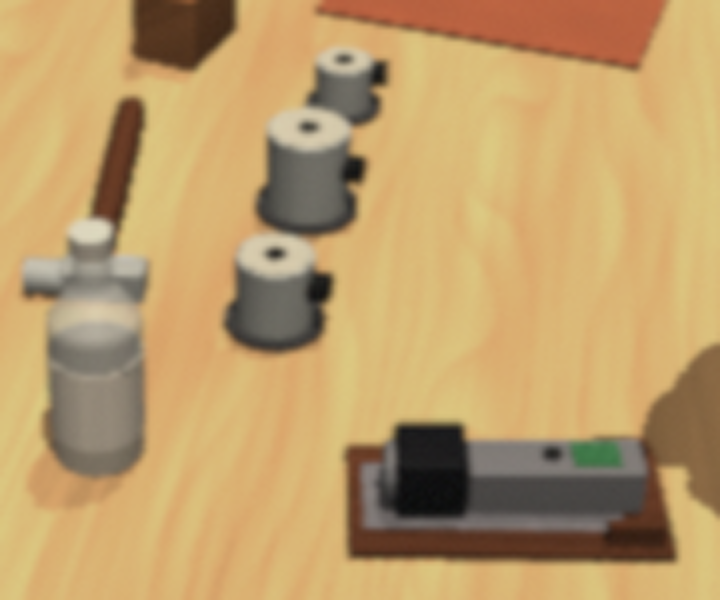

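The zoomed crops give the flask holes, the bosses and the wand's button and label clearly. I'll triangulate those next.

```bash
cat > h.py <<'E'
import cv2,numpy as np
from bench import bot
from scipy.spatial.transform import Rotation as Ro
CAL={}
def snap(n,name=None,crop=None,f=1):
    c=bot.camera(n);CAL[n]=c
    if name:
        a=c["pixels"][:,:,::-1]
        if crop:a=a[crop[1]:crop[3],crop[0]:crop[2]]
        cv2.imwrite("pics/"+name,cv2.resize(a,None,fx=f,fy=f,interpolation=cv2.INTER_CUBIC))
    return c
def P(n):
    c=CAL.get(n) or snap(n);f=192/np.tan(np.radians(c["vertical_fov"]/2))
    return np.array([[f,0,c["cx"]],[0,f,c["cy"]],[0,0,1]])@np.c_[c["R"],c["t"]]
def proj(n,X):
    h=P(n)@np.r_[X,1];return h[:2]/h[2]
def tri(t,s):
    X=cv2.triangulatePoints(P("top"),P("side"),np.array(t,float),np.array(s,float)).ravel();X=X[:3]/X[3]
    return X,np.round(proj("top",X)-t,1),np.round(proj("side",X)-s,1)
def plane(n,uv,z):
    M=P(n);A=np.c_[M[:,:2],-np.r_[uv,1]];return np.linalg.solve(A,-(M[:,2]*z+M[:,3]))[:2]
E
python3 - <<'E'
from h import *
np.set_printoptions(precision=4,suppress=True)
T=lambda u,v:(105+(u+.5)/3.7-.5,170+(v+.5)/3.7-.5)
S=lambda u,v:(170+(u+.5)/4-.5,160+(v+.5)/4-.5)
for n,t,s,z in[("mid",(302,80),(275,254),.058),("tall",(503,83),(309,127),.072),("short",(714,95),(344,59),.046)]:
    print(n,*tri(T(*t),S(*s)),plane("top",T(*t),z),plane("side",S(*s),z))
for n,t,s,z in[("mid",(297,128),(321,288),.049),("tall",(493,138),(357,168),.055),("short",(720,140),(381,72),.045)]:
    print(n,"boss end top",plane("top",T(*t),z),plane("side",S(*s),z-.011))
for n,t,s in[("button",(84,344),(552,453)),("green",(89,381),(596,454))]:print(n,*tri(T(*t),S(*s)),plane("top",T(*t),.042))
for t in[(40,222),(97,212),(104,270),(46,278)]:print("head",plane("top",T(*t),.052))
for t in[(23,186),(150,171),(176,418),(52,438)]:print("rest",plane("top",T(*t),.008))
for t in[(357,182),(413,190),(398,293),(337,281)]:print("board",plane("top",t,.006))
for t in[(257,146),(338,153),(331,174),(250,157)]:print("board side",plane("side",t,.006))
E
```

```text
mid [0.6201 0.2305 0.0578] [0. 0.] [-0. -0.] [0.6201 0.2304] [0.62   0.2308]
tall [0.6196 0.0783 0.0725] [-0. -0.] [0. 0.] [0.6195 0.0783] [0.6198 0.0776]
short [ 0.6139 -0.0806  0.047 ] [0. 0.] [-0. -0.] [ 0.614  -0.0807] [ 0.6141 -0.0825]
mid boss end top [0.5841 0.2351] [0.5863 0.2374]
tall boss end top [0.5788 0.086 ] [0.5812 0.0844]
short boss end top [ 0.58   -0.0856] [ 0.5832 -0.0878]
button [0.4191 0.3931 0.0426] [-0.  -0.2] [ 0.1 -0. ] [0.4186 0.3933]
green [0.392  0.3885 0.042 ] [-0.  -0.3] [ 0.2 -0. ] [0.3911 0.3884]
head [0.5104 0.4264]
head [0.5186 0.3836]
head [0.4753 0.3766]
head [0.4687 0.4201]
rest [0.5355 0.459 ]
rest [0.5489 0.3589]
rest [0.3575 0.3317]
rest [0.3405 0.428 ]
board [ 0.6572 -0.2586]
board [ 0.6362 -0.4214]
board [ 0.3401 -0.3745]
board [ 0.3709 -0.2002]
board side [ 0.6492 -0.3882]
board side [ 0.3354 -0.3866]
board side [ 0.3611 -0.2093]
board side [ 0.6621 -0.2874]
```

The wand origin is about (0.445, 0.394) with yaw 0.15, and it matches the rest centre. The flasks' x axes have yaws of roughly tall -0.18, mid -0.13 and short +0.15. I'm moving above the wand now.

```bash
python3 -m handwheel '[[2.53,-0.94,-1,0,0,0.0525,1],[2.53,-0.94,-1,0,0,0.0525,1],[2.53,-0.94,-1,0,0,0.0525,1],[2.53,-0.94,-1,0,0,0.0525,1],[2.53,-0.94,-1,0,0,0.0525,1],[2.53,-0.94,-1,0,0,0.0525,1],[2.53,-0.94,-1,0,0,0.0525,1],[2.53,-0.94,-1,0,0,0.0525,1],[2.53,-0.94,-1,0,0,0.0525,1],[2.53,-0.94,-1,0,0,0.0525,1]]'; python3 -c "
from h import *
s=bot.read_state();print(s['tcp_pos'],Ro.from_rotvec(s['tcp_rot']).as_matrix().round(3).tolist(),s['joint_pos'].round(2))"
```

```text
time: 1.45
tcp_pos: [0.4459, 0.3941, 0.1307]
tcp_rot: [0.238, -3.132, 0.0]
wrist_force: [0.8, 0.2, -0.4]
finger_gap: 0.0852
finger_force: 0.0
[0.44588679 0.3940701  0.13069859] [[-0.988, -0.151, -0.0], [-0.151, 0.988, -0.0], [0.0, -0.0, -1.0]] [ 0.72  0.27 -0.08  1.22  0.    0.57]
```

```bash
python3 -m handwheel '[[0,0,-1.2,0,0,0,1],[0,0,-1.2,0,0,0,1],[0,0,-1.2,0,0,0,1],[0,0,-1.2,0,0,0,1],[0,0,-1.2,0,0,0,1],[0,0,-1.2,0,0,0,1],[0,0,-1.2,0,0,0,1],[0,0,-1.2,0,0,0,1],[0,0,-1.2,0,0,0,1],[0,0,-1.2,0,0,0,1]]'; python3 -m handwheel '[[0,0,0,0,0,0,0.8],[0,0,0,0,0,0,0.7],[0,0,0,0,0,0,0.6],[0,0,0,0,0,0,0.5],[0,0,0,0,0,0,0.42],[0,0,0,0,0,0,0.38],[0,0,0,0,0,0,0.38],[0,0,0,0,0,0,0.38],[0,0,0,0,0,0,0.38],[0,0,0,0,0,0,0.38]]'
```

```text
time: 2.7
tcp_pos: [0.4452, 0.3945, 0.0105]
tcp_rot: [-0.236, 3.133, -0.0]
wrist_force: [-0.7, 0.6, -0.7]
finger_gap: 0.0853
finger_force: 0.0
time: 3.95
tcp_pos: [0.4456, 0.3952, 0.0121]
tcp_rot: [-0.236, 3.132, 0.002]
wrist_force: [-0.3, 2.5, 5.6]
finger_gap: 0.0334
finger_force: 45.2
```

```bash
python3 -m handwheel '[[0,0,0.1,0,0,0,0.39],[0,0,0,0,0,0,0.39],[0,0,0,0,0,0,0.39],[0,0,0,0,0,0,0.39],[0,0,0,0,0,0,0.39],[0,0,0,0,0,0,0.39],[0,0,0,0,0,0,0.39],[0,0,0,0,0,0,0.39],[0,0,0,0,0,0,0.39],[0,0,0,0,0,0,0.39]]';  python3 -m handwheel '[[0,0,0.1,0,0,0,0.2],[0,0,0,0,0,0,0.2],[0,0,0,0,0,0,0.2],[0,0,0,0,0,0,0.2],[0,0,0,0,0,0,0.2],[0,0,0,0,0,0,0.2],[0,0,0,0,0,0,0.2],[0,0,0,0,0,0,0.2],[0,0,0,0,0,0,0.2],[0,0,0,0,0,0,0.2]]'
```

```text
time: 5.2
tcp_pos: [0.4451, 0.3945, 0.0121]
tcp_rot: [0.236, -3.132, 0.0]
wrist_force: [-0.0, -0.7, 0.3]
finger_gap: 0.0336
finger_force: 38.9
time: 6.45
tcp_pos: [0.4452, 0.3946, 0.0133]
tcp_rot: [0.236, -3.133, -0.0]
wrist_force: [0.2, 0.4, -1.0]
finger_gap: 0.0334
finger_force: 59.5
```

```bash
python3 -m handwheel '[[0,0,0.5,0,0,0,0.2],[0,0,0.7,0,0,0,0.2],[0,0,0.8,0,0,0,0.2],[0,0,0.8,0,0,0,0.2],[0,0,0.8,0,0,0,0.2],[0,0,0.8,0,0,0,0.2],[0,0,0.8,0,0,0,0.2],[0,0,0.8,0,0,0,0.2],[0,0,0.5,0,0,0,0.2],[0,0,0,0,0,0,0.2]]'; python3 -m handwheel '[[-0.02,-1.5,0,0,0,-0.033,0.2],[-0.02,-2.8,0,0,0,-0.033,0.2],[-0.02,-3.2,0,0,0,-0.033,0.2],[-0.02,-3.5,0,0,0,-0.033,0.2],[-0.02,-3.5,0,0,0,-0.033,0.2],[-0.02,-3.5,0,0,0,-0.033,0.2],[-0.02,-3.5,0,0,0,-0.033,0.2],[-0.02,-3.2,0,0,0,-0.033,0.2],[-0.02,-2.2,0,0,0,-0.033,0.2],[-0.02,-1.5,0,0,0,-0.033,0.2]]'; python3 -c "
from h import *
snap('top','top1.png',(170,150,330,290),4);snap('side','side1.png',(200,140,380,290),4)
s=bot.read_state();print(s['tcp_pos'],s['finger_gap'])
for d,z in((0,.04),(.07,.04)):
  X=s['tcp_pos']+np.array([d*np.cos(.18),-d*np.sin(.18),0.017]);print(proj('top',X),proj('side',X))"
```

```text
time: 7.7
tcp_pos: [0.4454, 0.3947, 0.0788]
tcp_rot: [-0.236, 3.132, 0.001]
wrist_force: [-0.4, 1.0, -2.5]
finger_gap: 0.0331
finger_force: 59.6
time: 8.95
tcp_pos: [0.4424, 0.1089, 0.078]
tcp_rot: [-0.288, -3.128, 0.0]
wrist_force: [-0.6, 1.0, -1.9]
finger_gap: 0.0333
finger_force: 60.0
[0.44269729 0.10911909 0.07815613] 0.03331558204005664
[227.28268744 258.32368978] [305.52707704 195.62913952]
[232.53446714 232.16593939] [282.33306261 191.26387008]
```

View pics/side1.png

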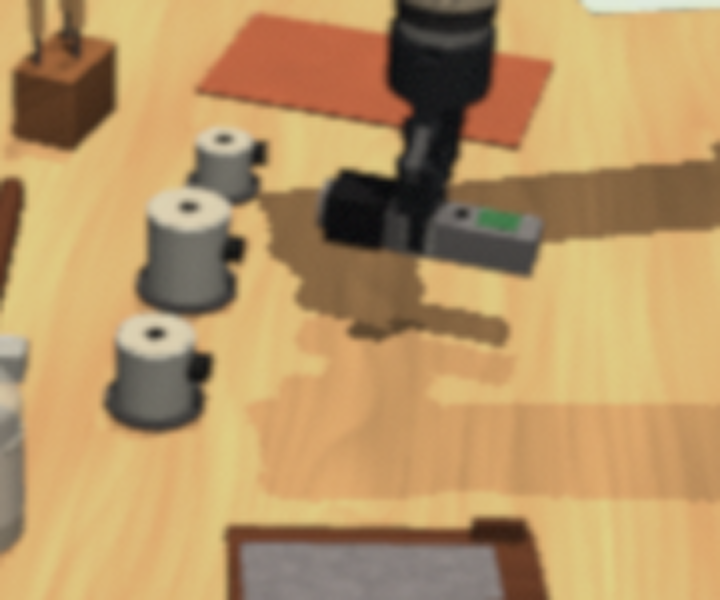

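View pics/top1.png

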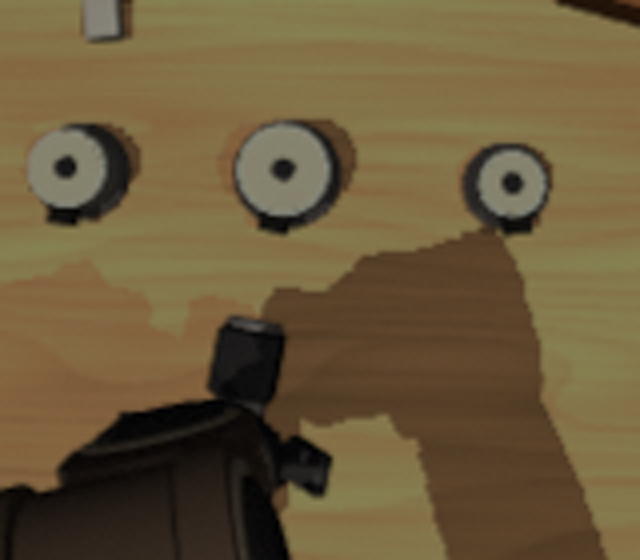

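In the side view the wand hangs in the fingers with its head at crop (355,208), tail at (541,240), button at (461,213) and label at (499,219). In the top view the head front is at (252,320). I'll fit the wand pose from these points.

```bash
cat > fit.py <<'E'
from h import *
from scipy.optimize import least_squares
# wand model points -> fit x,y,z(underside),yaw,pitch
def fit(obs,x0):
    def pts(p):
        Rm=Ro.from_euler('zy',[p[3],p[4]]).as_matrix();return lambda m:p[:3]+Rm@np.array(m)
    def res(p):
        g=pts(p);return np.concatenate([proj(n,g(m))-uv for n,m,uv in obs]+[[(p[3]-x0[3])*20]])
    r=least_squares(res,x0,x_scale=.01);g=pts(r.x)
    print("pose",r.x.round(4),"lens",g([.075,0,.022]).round(4),"x axis",(g([1,0,0])-g([0,0,0])).round(3));print(r.fun.round(1));return r.x
E
cat > f1.py <<'E'
from fit import *
S=lambda u,v:np.array((200+(u+.5)/4-.5,140+(v+.5)/4-.5))
T=lambda u,v:np.array((170+(u+.5)/4-.5,150+(v+.5)/4-.5))
obs=[("side",(-.0262,0,.034),S(461,213)),("side",(-.054,0,.034),S(499,219)),("side",(-.085,.017,.034),S(535,240)),("side",(-.085,-.017,.034),S(543,210)),("side",(-.085,.017,0),S(528,274)),("side",(.025,.022,0),S(385,249)),("side",(.07,.022,0),S(328,241)),
("top",(.07,.022,.044),T(229,319)),("top",(.07,-.022,.044),T(284,327))]
fit(obs,[.4427,.109,.073,-.18,0])
E
python3 f1.py
```

```text
pose [ 0.444   0.1029  0.0739 -0.164   0.0144] lens [0.5183 0.0907 0.0949] x axis [ 0.986 -0.163 -0.014]
[-0.6 -0.7 -0.6 -0.6  0.1 -1.2  0.1  0.5  0.7  0.4 -1.3  1.1 -2.   0.6
 -1.3  1.   1.6  2.1  0.3]
```

```bash
H='[0,0,0,0,0,0,0.2]'; python3 -m handwheel '[[0,0.1,-0.6,0,0,0,0.2],[0,0,-0.6,0,0,0,0.2],[0,0,-0.6,0,0,0,0.2],[0,0,-0.6,0,0,0,0.2],[0,0,-0.6,0,0,0,0.2],[0,0,-0.6,0,0,0,0.2],[0,0,-0.6,0,0,0,0.2],[0,0,-0.6,0,0,0,0.2],[0,0,-0.4,0,0,0,0.2],[0,0,0,0,0,0,0.2]]'; python3 -c "
from h import *
snap('top','top2.png',(170,150,330,290),4);snap('side','side2.png',(200,140,380,290),4)"
```

```text
time: 10.4
tcp_pos: [0.4429, 0.1115, 0.026]
tcp_rot: [-0.282, -3.128, 0.0]
wrist_force: [0.5, 0.8, -2.7]
finger_gap: 0.0329
finger_force: 64.9
```

View pics/side2.png

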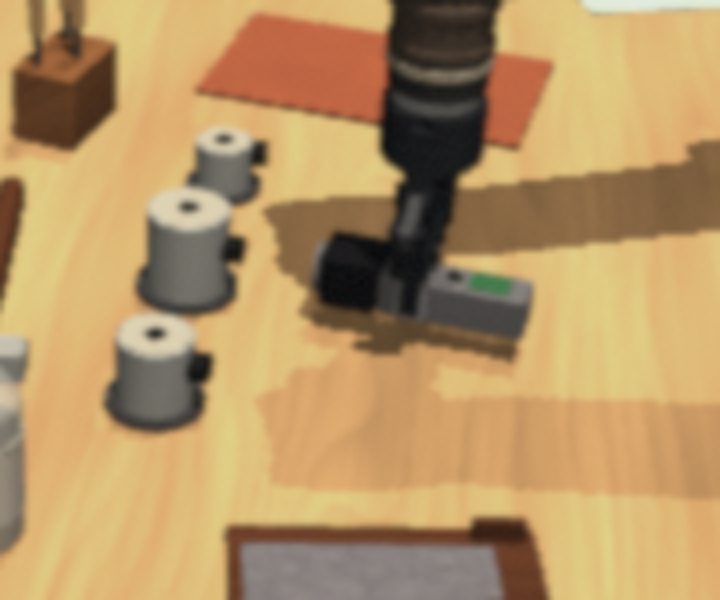

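The lens, near crop (322,270), is in line with the tall boss at (236,250), so I'm holding here.

```bash
for i in 1 2 3; do python3 -m handwheel '[[0,0,0,0,0,0,0.2],[0,0,0,0,0,0,0.2],[0,0,0,0,0,0,0.2],[0,0,0,0,0,0,0.2],[0,0,0,0,0,0,0.2],[0,0,0,0,0,0,0.2],[0,0,0,0,0,0,0.2],[0,0,0,0,0,0,0.2],[0,0,0,0,0,0,0.2],[0,0,0,0,0,0,0.2]]'; done
cat > chk.py <<'E'
import sys
from h import *
# compare current with an earlier picture: changed regions; report white-top hole of each flask
snap('top','t_'+sys.argv[1]+'.png');snap('side','s_'+sys.argv[1]+'.png')
A=CAL['side']['pixels'].astype(float);B=cv2.imread('pics/side0.png')[:,:,::-1].astype(float)
for n,b in(("mid",(224,214,256,250)),("tall",(230,182,264,220)),("short",(244,168,270,194))):
    print(n,"changed px",int((abs(A-B).sum(2)[b[1]:b[3],b[0]:b[2]]>60).sum()))
A=CAL['top']['pixels'].astype(float);B=cv2.imread('pics/top0.png')[:,:,::-1].astype(float)
for n,b in(("mid",(175,178,206,210)),("tall",(225,178,258,212)),("short",(284,182,312,212))):
    print(n,"top changed px",int((abs(A-B).sum(2)[b[1]:b[3],b[0]:b[2]]>60).sum()))
E
python3 chk.py a
```

```text
time: 11.75
tcp_pos: [0.4432, 0.1115, 0.0263]
tcp_rot: [-0.282, -3.129, 0.0]
wrist_force: [-0.6, -0.3, -2.1]
finger_gap: 0.0327
finger_force: 64.9
time: 13.0
tcp_pos: [0.4432, 0.1115, 0.0263]
tcp_rot: [0.282, 3.129, -0.0]
wrist_force: [-0.3, -0.4, -2.1]
finger_gap: 0.033
finger_force: 64.9
time: 14.25
tcp_pos: [0.4432, 0.1115, 0.0263]
tcp_rot: [-0.282, -3.129, 0.0]
wrist_force: [0.3, 0.4, -1.9]
finger_gap: 0.0332
finger_force: 64.9
mid changed px 0
tall changed px 0
short changed px 11
mid top changed px 0
tall top changed px 0
short top changed px 9
```

```bash
python3 -m handwheel '[[0,0.8,0,0,0,0.004,0.2],[0.05,1.5,0,0,0,0.004,0.2],[0.05,1.7,-0.1,0,0,0.004,0.2],[0.05,1.8,-0.1,0,0,0.004,0.2],[0.05,1.8,-0.1,0,0,0.004,0.2],[0.05,1.8,-0.1,0,0,0.004,0.2],[0.05,1.7,-0.1,0,0,0.004,0.2],[0.05,1.5,-0.1,0,0,0.004,0.2],[0,1,0,0,0,0.004,0.2],[0,0.7,0,0,0,0.004,0.2]]'
cat > wand.py <<'E'
# predicted vs seen green label in side view (slip check) and lens estimate from the TCP
from h import *
s=bot.read_state();Rm=Ro.from_rotvec(s['tcp_rot']).as_matrix();y=Rm[:,1]*np.sign(Rm[1,1]);x=np.cross(y,[0,0,1]);o=s['tcp_pos']-[0,0,.0043]
g=o-.054*x+[0,0,.034];print("pred green",proj('side',g).round(1))
a=snap('side')['pixels'].astype(int);m=(a[:,:,1]>a[:,:,0]*1.3)&(a[:,:,1]>a[:,:,2]*1.2)&(a[:,:,1]>50);m[:, :200]=0;m[:140]=0
v,u=np.nonzero(m);print("seen",u.mean().round(1),v.mean().round(1),len(u));print("lens",o+.075*x+[0,0,.022],"x",x.round(3),"gap",s['finger_gap'])
E
python3 wand.py
```

```text
time: 15.6
tcp_pos: [0.4466, 0.2551, 0.0202]
tcp_rot: [-0.219, -3.134, 0.0]
wrist_force: [-0.7, 0.1, -3.2]
finger_gap: 0.0333
finger_force: 64.9
pred green [319.9 240.7]
seen 319.6 240.5 47
lens [0.52091528 0.24463056 0.03794078] x [ 0.99  -0.139  0.   ] gap 0.03332541502371998
```

Prediction and picture agree to 0.3 px, and the lens height is 0.038. I'm holding at the mid flask.

```bash
for i in 1 2 3; do python3 -m handwheel '[[0,0,0,0,0,0,0.2],[0,0,0,0,0,0,0.2],[0,0,0,0,0,0,0.2],[0,0,0,0,0,0,0.2],[0,0,0,0,0,0,0.2],[0,0,0,0,0,0,0.2],[0,0,0,0,0,0,0.2],[0,0,0,0,0,0,0.2],[0,0,0,0,0,0,0.2],[0,0,0,0,0,0,0.2]]'|tail -2; done; python3 wand.py; python3 chk.py b
```

```text
finger_gap: 0.0335
finger_force: 64.9
finger_gap: 0.0333
finger_force: 64.9
finger_gap: 0.033
finger_force: 64.9
pred green [319.8 240.6]
seen 319.7 240.3 47
lens [0.52096542 0.24407745 0.03800473] x [ 0.99  -0.139  0.   ] gap 0.033011978008937966
mid changed px 0
tall changed px 30
short changed px 0
mid top changed px 0
tall top changed px 68
short top changed px 0
```

```bash
python3 -m handwheel '[[-0.02,-2,0,0,0,0.03,0.2],[-0.02,-3.4,0,0,0,0.03,0.2],[-0.02,-4.2,0,0,0,0.03,0.2],[-0.02,-4.6,0,0,0,0.03,0.2],[-0.02,-4.7,-0.1,0,0,0.03,0.2],[-0.02,-4.7,-0.1,0,0,0.03,0.2],[-0.02,-4.4,-0.1,0,0,0.03,0.2],[-0.02,-3.8,-0.1,0,0,0.03,0.2],[0,-2.8,0,0,0,0.03,0.2],[0,-1.6,0,0,0,0.025,0.2]]'
python3 wand.py;python3 chk.py c
```

```text
time: 20.9
tcp_pos: [0.445, -0.1089, 0.0164]
tcp_rot: [-0.242, 3.132, -0.0]
wrist_force: [0.2, 0.5, -2.2]
finger_gap: 0.033
finger_force: 65.1
pred green [322.9 175.5]
seen 322.8 175.0 24
lens [ 0.51914175 -0.09736529  0.0340942 ] x [ 0.988  0.154 -0.   ] gap 0.0329586936816319
mid changed px 0
tall changed px 0
short changed px 0
mid top changed px 0
tall top changed px 0
short top changed px 0
```

```bash
python3 -m handwheel '[[0,0.1,0,0,0,0,0.2],[0,0,0,0,0,0,0.2],[0,0,0,0,0,0,0.2],[0,0,0,0,0,0,0.2],[0,0,0,0,0,0,0.2],[0,0,0,0,0,0,0.2],[0,0,0,0,0,0,0.2],[0,0,0,0,0,0,0.2],[0,0,0,0,0,0,0.2],[0,0,0,0,0,0,0.2]]'|tail -2;for i in 1 2 3; do python3 -m handwheel '[[0,0,0,0,0,0,0.2],[0,0,0,0,0,0,0.2],[0,0,0,0,0,0,0.2],[0,0,0,0,0,0,0.2],[0,0,0,0,0,0,0.2],[0,0,0,0,0,0,0.2],[0,0,0,0,0,0,0.2],[0,0,0,0,0,0,0.2],[0,0,0,0,0,0,0.2],[0,0,0,0,0,0,0.2]]'|tail -2; done; python3 wand.py; python3 chk.py d
```

```text
finger_gap: 0.0328
finger_force: 65.1
finger_gap: 0.0331
finger_force: 65.1
finger_gap: 0.0327
finger_force: 65.1
finger_gap: 0.0333
finger_force: 65.1
pred green [322.9 175.9]
seen 322.7 175.1 23
lens [ 0.51917873 -0.09486185  0.03399155] x [ 0.988  0.155 -0.   ] gap 0.03325246027810248
mid changed px 0
tall changed px 0
short changed px 0
mid top changed px 0
tall top changed px 0
short top changed px 0
```

Run:
```python
import cv2,numpy as np
a=cv2.imread('pics/s_b.png')[140:290,200:350];b=cv2.imread('pics/s_d.png')[140:290,200:350]
cv2.imwrite('pics/cmp.png',cv2.resize(np.hstack([a,b]),None,fx=2.66,fy=2.66,interpolation=cv2.INTER_CUBIC))
```

```text
(no output)
```

View pics/cmp.png

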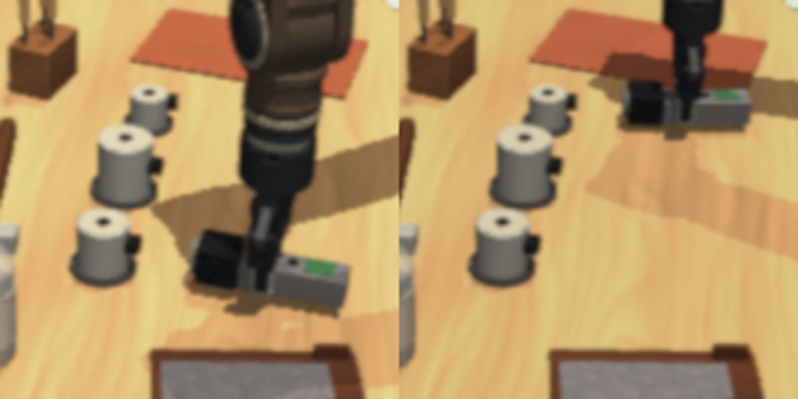

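Side by side, the left half shows the mid reading and the right half the short one, both level and aimed at the boss. The wand goes back to the rest now.

```bash
python3 -m handwheel '[[0,0,0.6,0,0,0,0.2],[0,0,0.8,0,0,0,0.2],[0,0,0.8,0,0,0,0.2],[0,0,0.8,0,0,0,0.2],[0,0,0.8,0,0,0,0.2],[0,0,0.8,0,0,0,0.2],[0,0.5,0.8,0,0,0,0.2],[0,1,0.8,0,0,0,0.2],[0,1.7,0.5,0,0,0,0.2],[0,2.5,0,0,0,0,0.2]]'|tail -2; python3 -m handwheel '[[0,3,0,0,0,0,0.2],[0,3.5,0,0,0,0,0.2],[0,3.5,0,0,0,0,0.2],[0,3.5,0,0,0,0,0.2],[0,3.5,0,0,0,0,0.2],[0,3.5,0,0,0,0,0.2],[0,3.5,0,0,0,0,0.2],[0,3.5,0,0,0,0,0.2],[0,3.5,0,0,0,0,0.2],[0,3.5,0,0,0,0,0.2]]'|tail -2; python3 -m handwheel '[[0,3,0,0,0,0,0.2],[0,2.5,0,0,0,0,0.2],[0,2,0,0,0,0,0.2],[0,1.5,0,0,0,0,0.2],[0,0.8,0,0,0,0,0.2],[0,0.2,0,0,0,0,0.2],[0,0,0,0,0,0,0.2],[0,0,0,0,0,0,0.2],[0,0,0,0,0,0,0.2],[0,0,0,0,0,0,0.2]]'; python3 wand.py; python3 chk.py e
```

```text
finger_gap: 0.0333
finger_force: 65.1
finger_gap: 0.0331
finger_force: 65.1
time: 30.05
tcp_pos: [0.4451, 0.3953, 0.0834]
tcp_rot: [-0.243, 3.132, 0.0]
wrist_force: [0.1, 0.7, -2.3]
finger_gap: 0.0333
finger_force: 65.1
pred green [321.7 249.7]
seen 321.6 249.5 71
lens [0.51922387 0.40688987 0.10106864] x [ 0.988  0.154 -0.   ] gap 0.03327096354136751
mid changed px 89
tall changed px 14
short changed px 8
mid top changed px 83
tall top changed px 0
short top changed px 0
```

```bash
python3 -m handwheel '[[0,0,-0.8,0,0,0,0.2],[0,0,-0.9,0,0,0,0.2],[0,0,-0.9,0,0,0,0.2],[0,0,-0.9,0,0,0,0.2],[0,0,-0.9,0,0,0,0.2],[0,0,-0.8,0,0,0,0.2],[0,0,-0.6,0,0,0,0.2],[0,0,-0.6,0,0,0,0.2],[0,0,-0.4,0,0,0,0.2],[0,0,-0.2,0,0,0,0.2]]'; python3 -m handwheel '[[0,0,0,0,0,0,0.38],[0,0,0,0,0,0,0.39],[0,0,0,0,0,0,0.41],[0,0,0,0,0,0,0.45],[0,0,0,0,0,0,0.55],[0,0,0,0,0,0,0.7],[0,0,0,0,0,0,0.9],[0,0,0,0,0,0,1],[0,0,0,0,0,0,1],[0,0,0,0,0,0,1]]';python3 -m handwheel '[[0,0,0.5,0,0,0,1],[0,0,1,0,0,0,1],[0,0,1,0,0,0,1],[0,0,1.5,0,0,0,1],[0,0,1.5,0,0,0,1],[0,0,1.5,0,0,0,1],[0,0,1.5,0,0,0,1],[0,-2,1.5,0,0,0,1],[-1,-2,1,0,0,0,1],[-1,-2,0,0,0,0,1]]'; python3 chk.py f
```

```text
time: 31.5
tcp_pos: [0.445, 0.3955, 0.0131]
tcp_rot: [0.244, -3.132, 0.0]
wrist_force: [0.0, 0.4, -2.2]
finger_gap: 0.033
finger_force: 65.1
time: 32.75
tcp_pos: [0.4451, 0.3955, 0.0133]
tcp_rot: [0.244, -3.132, 0.0]
wrist_force: [-0.4, -0.2, -0.1]
finger_gap: 0.0854
finger_force: 0.0
time: 34.0
tcp_pos: [0.4252, 0.3343, 0.1247]
tcp_rot: [-0.243, 3.131, 0.001]
wrist_force: [-0.1, -0.8, 0.7]
finger_gap: 0.0854
finger_force: 0.0
mid changed px 0
tall changed px 0
short changed px 0
mid top changed px 0
tall top changed px 0
short top changed px 0
```

```bash
python3 -m handwheel '[[0.9,-2,0,0,0,-0.017,1],[0.9,-2.1,0,0,0,-0.017,1],[0.9,-2.1,0,0,0,-0.017,1],[0.9,-2.1,0,0,0,-0.017,1],[0.9,-2.1,0,0,0,-0.017,1],[1,-2.1,0,0,0,-0.017,1],[1,-2.1,0,0,0,-0.017,1],[1,-2.1,0,0,0,-0.017,1],[1,-2.1,0,0,0,-0.017,1],[1,-2.1,0,0,0,-0.017,1]]'
python3 - <<'E'
from h import *
from chk import *
E
cat > board.py <<'E'
from h import *
for n in("top","side"):
    a=cv2.imread(f"pics/{n}0.png");h=cv2.cvtColor(a,cv2.COLOR_BGR2HSV)
    m=((h[:,:,0]<9)|(h[:,:,0]>175))&(h[:,:,1]>130)&(h[:,:,2]>60);m=m.astype(np.uint8)
    c=max(cv2.findContours(m,0,cv2.CHAIN_APPROX_NONE)[0],key=cv2.contourArea).reshape(-1,2)
    w=np.array([plane(n,p,.006) for p in c],np.float32);(cx,cy),(ww,hh),_=cv2.minAreaRect(w);b=cv2.boxPoints(cv2.minAreaRect(w))
    e=max((b[1]-b[0],b[2]-b[1]),key=np.linalg.norm);e=e*np.sign(e[0]);print(n,cx,cy,ww,hh,np.arctan2(e[1],e[0]))
E
python3 board.py
```

```text
time: 35.35
tcp_pos: [0.5206, 0.1256, 0.1235]
tcp_rot: [0.024, 3.141, -0.0]
wrist_force: [-0.2, 0.6, 0.4]
finger_gap: 0.0856
finger_force: 0.0
top 0.4995931386947632 -0.3094440698623657 0.17577190697193146 0.2947913408279419 -0.1816177
side 0.4985668957233429 -0.30487608909606934 0.16298265755176544 0.2856609523296356 -0.18352799Traceback (most recent call last):
  File "<stdin>", line 2, in <module>
  File "chk.py", line 4, in <module>
    snap('top','t_'+sys.argv[1]+'.png');snap('side','s_'+sys.argv[1]+'.png')
                    ~~~~~~~~^^^
IndexError: list index out of range
```

```bash
python3 -m handwheel '[[0.9,-2,0,0,0,-0.017,1],[0.9,-2.1,0,0,0,-0.017,1],[0.9,-2.1,0,0,0,-0.017,1],[0.9,-2.1,0,0,0,-0.017,1],[0.9,-2.1,0,0,0,-0.017,1],[1,-2.1,0,0,0,-0.017,1],[1,-2.1,0,0,0,-0.017,1],[1,-2.1,0,0,0,-0.017,1],[1,-2.1,0,0,0,-0.015,1],[0.7,-1.7,0,0,0,-0.015,1]]';  python3 chk.py g
python3 - <<'E'
from h import *
s=bot.read_state();print(s['joint_pos'].round(2),s['tcp_pos'],Ro.from_rotvec(s['tcp_rot']).as_matrix()[:,1].round(3))
E
```

```text
time: 36.7
tcp_pos: [0.6127, -0.0799, 0.1232]
tcp_rot: [-0.286, -3.128, -0.0]
wrist_force: [-0.5, 0.5, -0.1]
finger_gap: 0.0854
finger_force: 0.0
mid changed px 22
tall changed px 206
short changed px 311
mid top changed px 0
tall top changed px 0
short top changed px 565
[-0.13  0.32 -0.03  1.22 -0.    0.05] [ 0.61274406 -0.08033234  0.12298641] [ 0.182  0.983 -0.   ]
```

```bash
python3 -m handwheel '[[0.1,-0.1,-1.2,0,0,0,1],[0,0,-1.2,0,0,0,1],[0,0,-1.2,0,0,0,1],[0,0,-1.2,0,0,0,1],[0,0,-1.2,0,0,0,1],[0,0,-1.2,0,0,0,1],[0,0,-1.2,0,0,0,1],[0,0,-1.2,0,0,0,1],[0,0,-1,0,0,0,1],[0,0,-0.5,0,0,0,1]]'; python3 -m handwheel '[[0,0,0,0,0,0,0.9],[0,0,0,0,0,0,0.8],[0,0,0,0,0,0,0.7],[0,0,0,0,0,0,0.64],[0,0,0,0,0,0,0.61],[0,0,0,0,0,0,0.59],[0,0,0,0,0,0,0.58],[0,0,0,0,0,0,0.575],[0,0,0,0,0,0,0.57],[0,0,0,0,0,0,0.57]]'
```

```text
time: 38.05
tcp_pos: [0.6128, -0.0794, 0.0115]
tcp_rot: [-0.284, -3.128, -0.0]
wrist_force: [0.5, -0.7, -0.2]
finger_gap: 0.0854
finger_force: 0.0
time: 39.3
tcp_pos: [0.6131, -0.0795, 0.0123]
tcp_rot: [0.284, 3.129, -0.0]
wrist_force: [0.5, -0.4, 0.4]
finger_gap: 0.0486
finger_force: 0.0
```

```bash
python3 -m handwheel '[[0,0,0,0,0,0,0.567],[0,0,0,0,0,0,0.567],[0,0,0,0,0,0,0.565],[0,0,0,0,0,0,0.565],[0,0,0,0,0,0,0.563],[0,0,0,0,0,0,0.563],[0,0,0,0,0,0,0.562],[0,0,0,0,0,0,0.562],[0,0,0,0,0,0,0.562],[0,0,0,0,0,0,0.562]]'; python3 -m handwheel '[[0,0,0,0,0,0,0.56],[0,0,0,0,0,0,0.56],[0,0,0,0,0,0,0.56],[0,0,0,0,0,0,0.56],[0,0,0,0,0,0,0.56],[0,0,0,0,0,0,0.56],[0,0,0,0,0,0,0.56],[0,0,0,0,0,0,0.56],[0,0,0,0,0,0,0.56],[0,0,0,0,0,0,0.56]]'
```

```text
time: 40.55
tcp_pos: [0.6132, -0.0794, 0.0124]
tcp_rot: [0.284, 3.129, 0.0]
wrist_force: [0.3, 2.3, 0.8]
finger_gap: 0.0479
finger_force: 0.9
time: 41.8
tcp_pos: [0.6132, -0.0794, 0.0124]
tcp_rot: [0.284, 3.129, 0.0]
wrist_force: [-0.4, 2.5, 3.5]
finger_gap: 0.0476
finger_force: 3.2
```

```bash
python3 -m handwheel '[[0,0,0,0,0,0,0.557],[0,0,0,0,0,0,0.557],[0,0,0,0,0,0,0.555],[0,0,0,0,0,0,0.555],[0,0,0,0,0,0,0.555],[0,0,0,0,0,0,0.555],[0,0,0,0,0,0,0.555],[0,0,0,0,0,0,0.555],[0,0,0,0,0,0,0.555],[0,0,0,0,0,0,0.555]]'; python3 -m handwheel '[[0,0,0,0,0,0,0.552],[0,0,0,0,0,0,0.552],[0,0,0,0,0,0,0.55],[0,0,0,0,0,0,0.55],[0,0,0,0,0,0,0.55],[0,0,0,0,0,0,0.55],[0,0,0,0,0,0,0.55],[0,0,0,0,0,0,0.55],[0,0,0,0,0,0,0.55],[0,0,0,0,0,0,0.55]]'
```

```text
time: 43.05
tcp_pos: [0.6132, -0.0794, 0.0124]
tcp_rot: [0.283, 3.129, 0.0]
wrist_force: [-0.0, 3.1, 4.9]
finger_gap: 0.0479
finger_force: 12.5
time: 44.3
tcp_pos: [0.6131, -0.0794, 0.0125]
tcp_rot: [0.284, 3.129, 0.0]
wrist_force: [-1.2, 3.7, 5.0]
finger_gap: 0.0477
finger_force: 22.8
```

```bash
python3 -m handwheel '[[0,0,0,0,0,0,0.547],[0,0,0,0,0,0,0.547],[0,0,0.2,0,0,0,0.547],[0,0,0.4,0,0,0,0.547],[0,0,0.5,0,0,0,0.547],[0,0,0.6,0,0,0,0.547],[0,0,0.6,0,0,0,0.547],[0,0,0.5,0,0,0,0.547],[0,0,0.2,0,0,0,0.547],[0,0,0,0,0,0,0.547]]'; python3 -c "
from h import *
snap('side','side3.png',(200,130,330,230),6)"
```

```text
time: 45.55
tcp_pos: [0.6132, -0.0795, 0.0425]
tcp_rot: [0.284, 3.128, -0.0]
wrist_force: [-0.4, 0.3, -2.4]
finger_gap: 0.0472
finger_force: 29.4
```

View pics/side3.png

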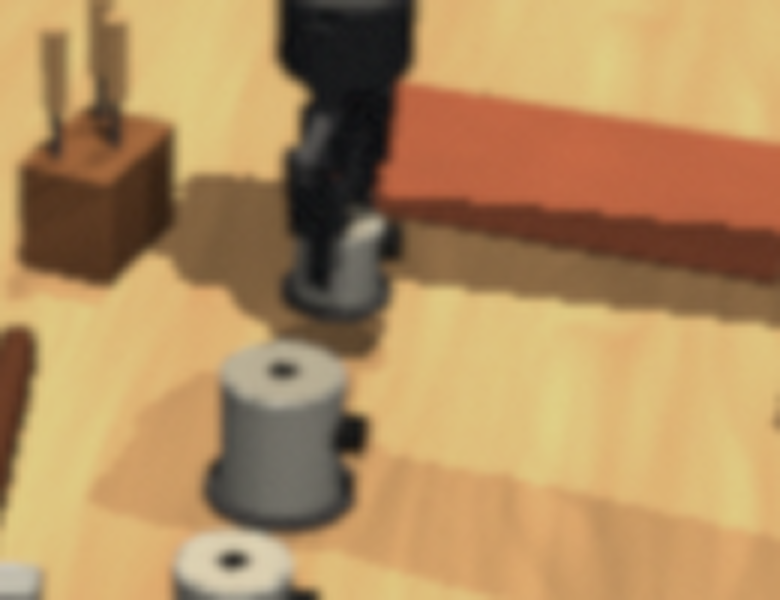

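The short flask is lifted, its foot at crop (338,300) clear of the bench. I'm carrying it to the board.

```bash
python3 -m handwheel '[[-1,-1,0,0,0,0,0.547],[-1.8,-1.9,0,0,0,0,0.547],[-2.3,-2.4,0,0,0,0,0.547],[-2.6,-2.7,0,0,0,0,0.547],[-2.7,-2.8,0,0,0,0,0.547],[-2.7,-2.8,0,0,0,0,0.547],[-2.6,-2.7,0,0,0,0,0.547],[-2.3,-2.4,0,0,0,0,0.547],[-1.7,-1.7,0,0,0,0,0.547],[-1,-0.95,0,0,0,0,0.547]]'; python3 -m handwheel '[[0,0,0,0,0,0,0.547],[0,0,0,0,0,0,0.547],[0,0,-0.3,0,0,0,0.547],[0,0,-0.5,0,0,0,0.547],[0,0,-0.5,0,0,0,0.547],[0,0,-0.4,0,0,0,0.547],[0,0,-0.3,0,0,0,0.547],[0,0,-0.2,0,0,0,0.547],[0,0,-0.1,0,0,0,0.547],[0,0,-0.1,0,0,0,0.547]]'
```

```text
time: 46.85
tcp_pos: [0.4038, -0.294, 0.0423]
tcp_rot: [-0.287, -3.128, 0.0]
wrist_force: [0.8, -0.2, -1.9]
finger_gap: 0.0469
finger_force: 29.5
time: 48.1
tcp_pos: [0.4062, -0.2931, 0.0185]
tcp_rot: [0.284, 3.128, -0.0]
wrist_force: [-2.4, 1.8, 7.9]
finger_gap: 0.0473
finger_force: 30.1
```

```bash
python3 -m handwheel '[[0,0,0,0,0,0,0.552],[0,0,0,0,0,0,0.557],[0,0,0,0,0,0,0.562],[0,0,0,0,0,0,0.57],[0,0,0,0,0,0,0.6],[0,0,0,0,0,0,0.7],[0,0,0,0,0,0,0.9],[0,0,0,0,0,0,1],[0,0,0,0,0,0,1],[0,0,0.3,0,0,0,1]]'; python3 -m handwheel '[[0,0,1,0,0,0,1],[0,0,1,0,0,0,1],[0,0,1.2,0,0,0,1],[0,0,1.3,0,0,0,1],[0,0,1.4,0,0,0,1],[0,0,1.4,0,0,0,1],[0,0,1.4,0,0,0,1],[0,0,1.4,0,0,0,1],[0,0,1,0,0,0,1],[0,1,0,0,0,0,1]]'; python3 -m handwheel '[[1,1.5,0,0,0,0,1],[1,2,0,0,0,0,1],[1,2,0,0,0,0,1],[1,2,0,0,0,0,1],[1,2,0,0,0,0,1],[1,2,0,0,0,0,1],[1,2,0,0,0,0,1],[1,2,0,0,0,0,1],[1,2,0,0,0,0,1],[1,1,0,0,0,0,1]]'; python3 chk.py k; python3 -c "
from h import *
snap('top','top4.png',(150,140,430,310),2.8)"
```

```text
time: 49.35
tcp_pos: [0.4059, -0.2928, 0.0212]
tcp_rot: [-0.284, -3.128, -0.0]
wrist_force: [0.7, 0.6, -0.1]
finger_gap: 0.0851
finger_force: 0.0
time: 50.6
tcp_pos: [0.4065, -0.2832, 0.1331]
tcp_rot: [0.285, 3.127, -0.001]
wrist_force: [-0.9, 1.0, -0.3]
finger_gap: 0.0853
finger_force: 0.0
time: 51.85
tcp_pos: [0.5062, -0.096, 0.1317]
tcp_rot: [-0.281, -3.128, -0.0]
wrist_force: [1.1, -0.9, -0.6]
finger_gap: 0.0851
finger_force: 0.0
mid changed px 0
tall changed px 182
short changed px 439
mid top changed px 0
tall top changed px 0
short top changed px 309
```

View pics/top4.png

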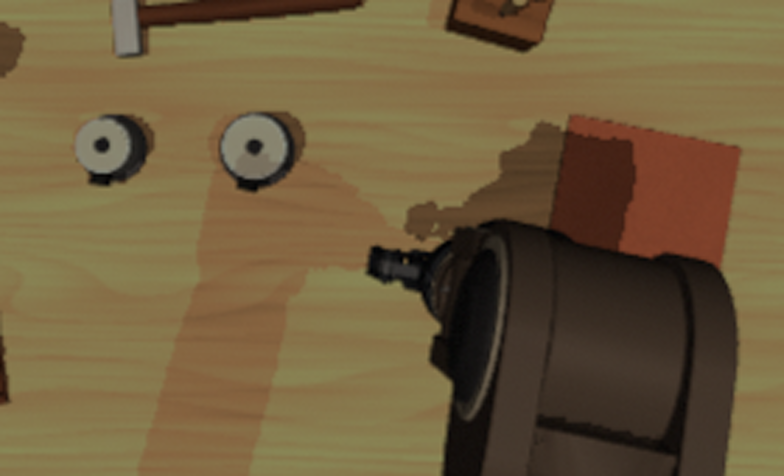

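The tall flask at crop (254,146) and the mid one at (102,145) haven't moved. I'm going to the tall one next.

```bash
python3 -m handwheel '[[0.7,1.1,0,0,0,0,1],[1.2,1.9,0,0,0,0,1],[1.3,2,0,0,0,0,1],[1.3,2,0,0,0,0,1],[1.3,2,0,0,0,0,1],[1.3,2,0,0,0,0,1],[1.3,2,0,0,0,0,1],[1.3,2,0,0,0,0,1],[1,1.5,0,0,0,0,1],[0.65,0.9,0,0,0,0,1]]'; python3 -m handwheel '[[0,0,0,0,0,0,1],[0,0,-1.2,0,0,0,1],[0,0,-1.2,0,0,0,1],[0,0,-1.2,0,0,0,1],[0,0,-1.2,0,0,0,1],[0,0,-1.2,0,0,0,1],[0,0,-1.2,0,0,0,1],[0,0,-1.2,0,0,0,1],[0,0,-1.2,0,0,0,1],[0,0,-0.6,0,0,0,1]]'; python3 -m handwheel '[[0,0,0,0,0,0,0.9],[0,0,0,0,0,0,0.83],[0,0,0,0,0,0,0.79],[0,0,0,0,0,0,0.77],[0,0,0,0,0,0,0.765],[0,0,0,0,0,0,0.76],[0,0,0,0,0,0,0.757],[0,0,0,0,0,0,0.754],[0,0,0,0,0,0,0.75],[0,0,0,0,0,0,0.75]]'
```

```text
time: 53.25
tcp_pos: [0.6201, 0.0771, 0.1321]
tcp_rot: [-0.283, -3.129, 0.0]
wrist_force: [0.4, 0.2, -1.1]
finger_gap: 0.0857
finger_force: 0.0
time: 54.5
tcp_pos: [0.6192, 0.076, 0.0292]
tcp_rot: [-0.283, -3.128, 0.0]
wrist_force: [0.4, 0.1, -0.3]
finger_gap: 0.0856
finger_force: 0.0
time: 55.75
tcp_pos: [0.6196, 0.076, 0.0303]
tcp_rot: [0.284, 3.129, 0.0]
wrist_force: [1.2, 2.9, 2.0]
finger_gap: 0.0642
finger_force: 2.0
```

```bash
python3 -m handwheel '[[0,0,0,0,0,0,0.747],[0,0,0,0,0,0,0.745],[0,0,0,0,0,0,0.743],[0,0,0,0,0,0,0.741],[0,0,0,0,0,0,0.74],[0,0,0,0,0,0,0.74],[0,0,0,0,0,0,0.74],[0,0,0,0,0,0,0.74],[0,0,0,0,0,0,0.74],[0,0,0,0,0,0,0.74]]'; python3 -m handwheel '[[0,0,0,0,0,0,0.738],[0,0,0,0,0,0,0.738],[0,0,0,0,0,0,0.737],[0,0,0.3,0,0,0,0.737],[0,0,0.5,0,0,0,0.737],[0,0,0.7,0,0,0,0.737],[0,0,0.7,0,0,0,0.737],[0,0,0.5,0,0,0,0.737],[0,0,0.3,0,0,0,0.737],[0,0,0,0,0,0,0.737]]'
```

```text
time: 57.0
tcp_pos: [0.6196, 0.076, 0.0304]
tcp_rot: [0.284, 3.129, 0.0]
wrist_force: [0.5, 3.6, 5.9]
finger_gap: 0.0634
finger_force: 20.8
time: 58.25
tcp_pos: [0.6197, 0.0761, 0.0606]
tcp_rot: [0.284, 3.128, 0.0]
wrist_force: [0.6, -0.7, -4.4]
finger_gap: 0.0635
finger_force: 29.0
```

```bash
python3 -m handwheel '[[-0.1,-0.8,0,0,0,0,0.737],[-0.2,-1.5,0,0,0,0,0.737],[-0.2,-2,0,0,0,0,0.737],[-0.2,-2.4,0,0,0,0,0.737],[-0.2,-2.5,0,0,0,0,0.737],[-0.2,-2.5,0,0,0,0,0.737],[-0.2,-2.5,0,0,0,0,0.737],[-0.2,-2.5,0,0,0,0,0.737],[-0.2,-2.5,0,0,0,0,0.737],[-0.2,-2.5,0,0,0,0,0.737]]';python3 -m handwheel '[[-0.1,-2.5,0,0,0,0,0.737],[-0.1,-2.5,0,0,0,0,0.737],[-0.1,-2.5,0,0,0,0,0.737],[-0.1,-2.5,0,0,0,0,0.737],[-0.1,-2.3,0,0,0,0,0.737],[-0.1,-2,0,0,0,0,0.737],[-0.1,-1.8,0,0,0,0,0.737],[-0.1,-1.3,0,0,0,0,0.737],[0,-0.8,0,0,0,0,0.737],[0,-0.4,0,0,0,0,0.737]]'; python3 -m handwheel '[[0,0,0,0,0,0,0.737],[0,0,0,0,0,0,0.737],[0,0,0,0,0,0,0.737],[0,0,-0.3,0,0,0,0.737],[0,0,-0.4,0,0,0,0.737],[0,0,-0.5,0,0,0,0.737],[0,0,-0.4,0,0,0,0.737],[0,0,-0.2,0,0,0,0.737],[0,0,0,0,0,0,0.737],[0,0,0,0,0,0,0.737]]'; python3 -c "
from h import *
snap('side','side5.png',(220,110,350,210),6)"
```

```text
time: 59.5
tcp_pos: [0.5998, -0.1432, 0.0603]
tcp_rot: [-0.285, -3.128, 0.0]
wrist_force: [0.6, 0.6, -3.4]
finger_gap: 0.0629
finger_force: 29.1
time: 60.75
tcp_pos: [0.5927, -0.3271, 0.0602]
tcp_rot: [-0.283, -3.129, -0.0]
wrist_force: [0.2, 1.1, -3.9]
finger_gap: 0.0633
finger_force: 29.1
time: 62.0
tcp_pos: [0.5927, -0.327, 0.0425]
tcp_rot: [0.284, 3.129, -0.0]
wrist_force: [0.5, 0.6, -4.2]
finger_gap: 0.0633
finger_force: 29.1
```

View pics/side5.png

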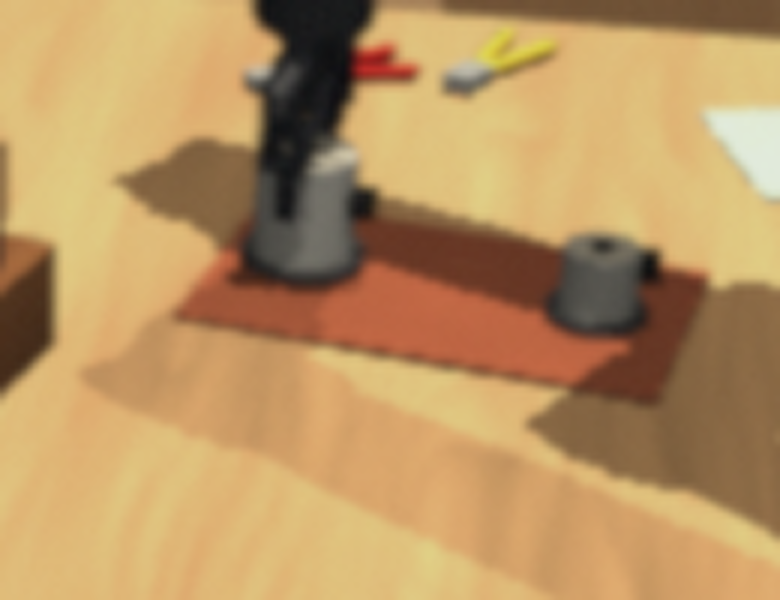

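The short flask stands on the board at crop (598,310), and the tall one hangs above its slot at (303,265). Now I'll set it down and release it.

```bash
python3 -m handwheel '[[0,0,-0.2,0,0,0,0.737],[0,0,-0.2,0,0,0,0.737],[0,0,-0.1,0,0,0,0.737],[0,0,-0.1,0,0,0,0.737],[0,0,0,0,0,0,0.737],[0,0,0,0,0,0,0.737],[0,0,0,0,0,0,0.737],[0,0,0,0,0,0,0.737],[0,0,0,0,0,0,0.737],[0,0,0,0,0,0,0.737]]'; python3 -m handwheel '[[0,0,0,0,0,0,0.742],[0,0,0,0,0,0,0.747],[0,0,0,0,0,0,0.752],[0,0,0,0,0,0,0.76],[0,0,0,0,0,0,0.8],[0,0,0,0,0,0,0.9],[0,0,0,0,0,0,1],[0,0,0,0,0,0,1],[0,0,0,0,0,0,1],[0,0,0.3,0,0,0,1]]'; python3 -m handwheel '[[0,0,0.8,0,0,0,1],[0,0,1,0,0,0,1],[0,0,1.2,0,0,0,1],[0,0,1.3,0,0,0,1],[0,0,1.4,0,0,0,1],[0,0,1.4,0,0,0,1],[0,0,1.4,0,0,0,1],[0,0,1.4,0,0,0,1],[0,0.5,0.6,0,0,0,1],[0,1.5,0,0,0,0,1]]'; python3 -m handwheel '[[0,2,0,0,0,0,1],[0,2.5,0,0,0,0,1],[0,3,0,0,0,0,1],[0,3,0,0,0,0,1],[0,3,0,0,0,0,1],[0,3,0,0,0,0,1],[0,3,0,0,0,0,1],[0,2.5,0,0,0,0,1],[0,2,0,0,0,0,1],[0,1,0,0,0,0,1]]'; python3 chk.py m
```

```text
time: 63.3
tcp_pos: [0.5926, -0.327, 0.0365]
tcp_rot: [0.284, 3.129, -0.0]
wrist_force: [-3.3, 1.4, 1.9]
finger_gap: 0.0634
finger_force: 29.3
time: 64.55
tcp_pos: [0.5924, -0.3269, 0.0391]
tcp_rot: [-0.284, -3.128, -0.0]
wrist_force: [-0.4, -0.2, 0.7]
finger_gap: 0.0854
finger_force: 0.0
time: 65.8
tcp_pos: [0.5927, -0.3068, 0.1446]
tcp_rot: [0.285, 3.128, -0.0]
wrist_force: [0.2, 0.2, -0.7]
finger_gap: 0.0856
finger_force: 0.0
time: 67.05
tcp_pos: [0.5923, -0.0552, 0.1443]
tcp_rot: [-0.281, -3.129, 0.0]
wrist_force: [-0.0, -0.1, -0.1]
finger_gap: 0.0854
finger_force: 0.0
mid changed px 846
tall changed px 899
short changed px 555
mid top changed px 474
tall top changed px 682
short top changed px 686
```

Run:
```python
import cv2,numpy as np
a=cv2.imread('pics/t_m.png')[140:250,150:310];b=cv2.imread('pics/s_m.png')[180:290,190:350]
cv2.imwrite('pics/m2.png',cv2.resize(np.vstack([a,b]),None,fx=2.7,fy=2.7,interpolation=cv2.INTER_CUBIC))
```

```text
(no output)
```

View pics/m2.png

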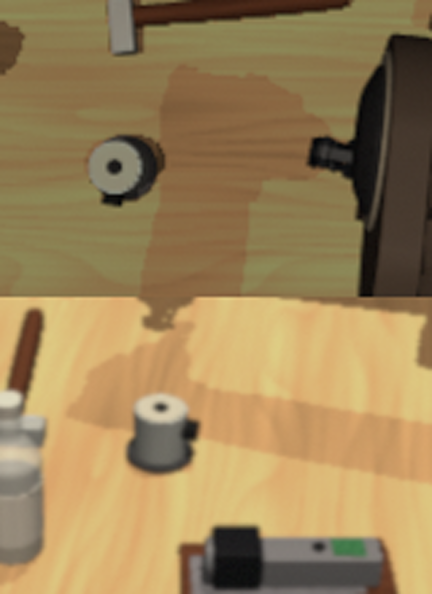

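The mid flask has been knocked. Its hole is now at (114,166) in the top crop and (160,407) in the side crop, and it's still upright. The wand lies properly on its rest. I'll locate the flask again.

Run:
```python
from h import *
t=(150+114.5/2.7-.5,140+166.5/2.7-.5);s=(190+160.5/2.7-.5,180+110.5/2.7-.5)
print(tri(t,s),plane("top",t,.058),plane("side",s,.058))
tb=(150+112.5/2.7-.5,140+204.5/2.7-.5);print(plane("top",tb,.049))
# wand check: green and head vs start
for p in('s_m','side0'):
    a=cv2.imread(f'pics/{p}.png').astype(int);m=(a[:,:,1]>a[:,:,2]*1.3)&(a[:,:,1]>a[:,:,0]*1.2)&(a[:,:,1]>50);m[:220]=0;m[:,:260]=0;m[:,360:]=0
    v,u=np.nonzero(m);print(p,u.mean(),v.mean(),len(u))
```

```text
(array([0.59285456, 0.21372415, 0.0590683 ]), array([-0., -0.]), array([0., 0.])) [0.59281524 0.2139209 ] [0.59309495 0.21214069]
[0.5536138  0.21664217]
s_m 318.6470588235294 272.44117647058823 68
side0 318.56716417910445 273.4029850746269 67
```

```bash
python3 -m handwheel '[[0.05,1.5,0,0,0,0,1],[0,2.5,0,0,0,0,1],[0,3,0,0,0,0,1],[0,3.3,0,0,0,0,1],[0,3.3,0,0,0,0,1],[0,3.3,0,0,0,0,1],[0,3.3,0,0,0,0,1],[0,3,0,0,0,0,1],[0,2.3,0,0,0,0,1],[0,1.4,0,0,0,0,1]]'; python3 -m handwheel '[[0,0,0,0,0,0,1],[0,0,-1.2,0,0,0,1],[0,0,-1.4,0,0,0,1],[0,0,-1.5,0,0,0,1],[0,0,-1.5,0,0,0,1],[0,0,-1.5,0,0,0,1],[0,0,-1.5,0,0,0,1],[0,0,-1.5,0,0,0,1],[0,0,-1.3,0,0,0,1],[0,0,-0.8,0,0,0,1]]'; python3 -m handwheel '[[0,0,0,0,0,0,0.9],[0,0,0,0,0,0,0.8],[0,0,0,0,0,0,0.72],[0,0,0,0,0,0,0.69],[0,0,0,0,0,0,0.675],[0,0,0,0,0,0,0.67],[0,0,0,0,0,0,0.665],[0,0,0,0,0,0,0.66],[0,0,0,0,0,0,0.656],[0,0,0,0,0,0,0.656]]'
```

```text
time: 68.5
tcp_pos: [0.593, 0.2132, 0.1442]
tcp_rot: [-0.283, -3.129, 0.0]
wrist_force: [0.1, 0.2, -0.6]
finger_gap: 0.0854
finger_force: 0.0
time: 69.75
tcp_pos: [0.5928, 0.212, 0.0212]
tcp_rot: [-0.283, -3.128, 0.001]
wrist_force: [0.2, -0.0, -0.5]
finger_gap: 0.0856
finger_force: 0.0
time: 71.0
tcp_pos: [0.5931, 0.2121, 0.0223]
tcp_rot: [0.284, 3.129, 0.0]
wrist_force: [0.5, 3.0, 1.8]
finger_gap: 0.0559
finger_force: 1.4
```

```bash
python3 -m handwheel '[[0,0,0,0,0,0,0.653],[0,0,0,0,0,0,0.651],[0,0,0,0,0,0,0.649],[0,0,0,0,0,0,0.647],[0,0,0,0,0,0,0.646],[0,0,0,0,0,0,0.646],[0,0,0,0,0,0,0.646],[0,0,0,0,0,0,0.646],[0,0,0,0,0,0,0.646],[0,0,0,0,0,0,0.646]]'; python3 -m handwheel '[[0,0,0,0,0,0,0.644],[0,0,0,0,0,0,0.643],[0,0,0,0,0,0,0.643],[0,0,0.3,0,0,0,0.643],[0,0,0.5,0,0,0,0.643],[0,0,0.7,0,0,0,0.643],[0,0,0.7,0,0,0,0.643],[0,0,0.5,0,0,0,0.643],[0,0,0.3,0,0,0,0.643],[0,0,0,0,0,0,0.643]]'
```

```text
time: 72.25
tcp_pos: [0.5931, 0.2121, 0.0224]
tcp_rot: [0.284, 3.129, 0.0]
wrist_force: [-0.5, 3.3, 5.8]
finger_gap: 0.0557
finger_force: 19.1
time: 73.5
tcp_pos: [0.5932, 0.2121, 0.0526]
tcp_rot: [0.284, 3.128, 0.0]
wrist_force: [0.2, -0.4, -3.3]
finger_gap: 0.0557
finger_force: 26.1
```

```bash
python3 -m handwheel '[[-0.3,-0.8,0,0,0,0,0.643],[-0.5,-1.5,0,0,0,0,0.643],[-0.5,-2,0,0,0,0,0.643],[-0.5,-2.4,0,0,0,0,0.643],[-0.5,-2.5,0,0,0,0,0.643],[-0.5,-2.5,0,0,0,0,0.643],[-0.5,-2.5,0,0,0,0,0.643],[-0.5,-2.5,0,0,0,0,0.643],[-0.5,-2.5,0,0,0,0,0.643],[-0.5,-2.5,0,0,0,0,0.643]]';python3 -m handwheel '[[-0.5,-2.5,0,0,0,0,0.643],[-0.5,-2.5,0,0,0,0,0.643],[-0.5,-2.5,0,0,0,0,0.643],[-0.5,-2.5,0,0,0,0,0.643],[-0.5,-2.5,0,0,0,0,0.643],[-0.5,-2.5,0,0,0,0,0.643],[-0.5,-2.3,0,0,0,0,0.643],[-0.5,-2.3,0,0,0,0,0.643],[-0.3,-2,0,0,0,0,0.643],[-0.3,-2,0,0,0,0,0.643]]'; python3 -m handwheel '[[0,-1.5,0,0,0,0,0.643],[0,-1.5,0,0,0,0,0.643],[0,-1.2,0,0,0,0,0.643],[0,-1,0,0,0,0,0.643],[0,-1,0,0,0,0,0.643],[0,-0.7,0,0,0,0,0.643],[0,0,0,0,0,0,0.643],[0,0,0,0,0,0,0.643],[0,0,0,0,0,0,0.643],[0,0,0,0,0,0,0.643]]'
```

```text
time: 74.75
tcp_pos: [0.5442, -0.0072, 0.0524]
tcp_rot: [0.285, 3.128, -0.0]
wrist_force: [0.3, 0.1, -2.7]
finger_gap: 0.0557
finger_force: 26.2
time: 76.0
tcp_pos: [0.4984, -0.2424, 0.0524]
tcp_rot: [0.285, 3.128, -0.0]
wrist_force: [0.9, -0.1, -2.7]
finger_gap: 0.055
finger_force: 26.2
time: 77.25
tcp_pos: [0.4991, -0.3097, 0.0523]
tcp_rot: [-0.283, -3.129, -0.0]
wrist_force: [-0.2, -1.3, -2.6]
finger_gap: 0.0554
finger_force: 26.2
```

```bash
python3 -m handwheel '[[0,0,-0.2,0,0,0,0.643],[0,0,-0.4,0,0,0,0.643],[0,0,-0.4,0,0,0,0.643],[0,0,-0.4,0,0,0,0.643],[0,0,-0.4,0,0,0,0.643],[0,0,-0.2,0,0,0,0.643],[0,0,-0.2,0,0,0,0.643],[0,0,-0.1,0,0,0,0.643],[0,0,-0.1,0,0,0,0.643],[0,0,0,0,0,0,0.643]]'; python3 -m handwheel '[[0,0,0,0,0,0,0.648],[0,0,0,0,0,0,0.653],[0,0,0,0,0,0,0.658],[0,0,0,0,0,0,0.665],[0,0,0,0,0,0,0.7],[0,0,0,0,0,0,0.8],[0,0,0,0,0,0,0.9],[0,0,0,0,0,0,1],[0,0,0,0,0,0,1],[0,0,0.3,0,0,0,1]]'; python3 -m handwheel '[[0,0,0.8,0,0,0,1],[0,0,1,0,0,0,1],[0,0,1.2,0,0,0,1],[0,0,1.3,0,0,0,1],[0,0,1.4,0,0,0,1],[0,0,1.4,0,0,0,1],[0,0,1.4,0,0,0,1],[0,0,1.4,0,0,0,1],[0,0.5,1,0,0,0,1],[-0.5,1.5,0.5,0,0,0,1]]'; python3 -m handwheel '[[-1,2,0.5,0,0,0,1],[-1,3,0,0,0,0,1],[-1,3,0,0,0,0,1],[-1,3,0,0,0,0,1],[-1,3,0,0,0,0,1],[-1,3,0,0,0,0,1],[-1,3,0,0,0,0,1],[-1,3,0,0,0,0,1],[-1,3,0,0,0,0,1],[-1,2,0,0,0,0,1]]';python3 -m handwheel '[[-1,2,0,0,0,0,1],[-1,2,0,0,0,0,1],[-1,1.5,0,0,0,0,1],[-1,1.5,0,0,0,0,1],[0,1,0,0,0,0,1],[0,1,0,0,0,0,1],[0,1,0,0,0,0,1],[0,0,0,0,0,0,1],[0,0,0,0,0,0,1],[0,0,0,0,0,0,1]]'
python3 - <<'E'
from h import *
a=snap('top','t_z.png')['pixels'][:,:,::-1];b=snap('side','s_z.png')['pixels'][:,:,::-1]
f=lambda x,k:cv2.resize(x,None,fx=k,fy=k,interpolation=cv2.INTER_CUBIC)
p=[f(a[170:300,330:430],4),f(b[130:190,240:345],4),f(a[210:295,105:160],3.9),f(b[255:305,250:345],4)]
c=np.zeros((600,800,3),np.uint8)
def put(i,x,y):
    h,w=p[i].shape[:2];h=min(h,600-y);w=min(w,800-x);c[y:y+h,x:x+w]=p[i][:h,:w]
put(0,0,0);put(1,400,0);put(2,580,250);put(3,190,400) 
cv2.imwrite('pics/z.png',c)
E
```

```text
time: 78.5
tcp_pos: [0.4992, -0.31, 0.0285]
tcp_rot: [0.284, 3.129, -0.0]
wrist_force: [0.4, 0.0, -1.9]
finger_gap: 0.0558
finger_force: 26.1
time: 79.75
tcp_pos: [0.4989, -0.3099, 0.0312]
tcp_rot: [-0.284, -3.128, -0.0]
wrist_force: [-0.2, 0.5, 0.6]
finger_gap: 0.0853
finger_force: 0.0
time: 81.0
tcp_pos: [0.4942, -0.2897, 0.1458]
tcp_rot: [0.285, 3.128, -0.0]
wrist_force: [-0.2, -0.4, -0.5]
finger_gap: 0.0856
finger_force: 0.0
time: 82.25
tcp_pos: [0.3921, -0.0082, 0.15]
tcp_rot: [-0.281, -3.128, -0.0]
wrist_force: [0.6, 0.5, 0.7]
finger_gap: 0.0855
finger_force: 0.0
time: 83.5
tcp_pos: [0.3541, 0.0898, 0.1502]
tcp_rot: [-0.285, -3.128, 0.0]
wrist_force: [0.4, 0.3, 0.1]
finger_gap: 0.0853
finger_force: 0.0
```

View pics/z.png

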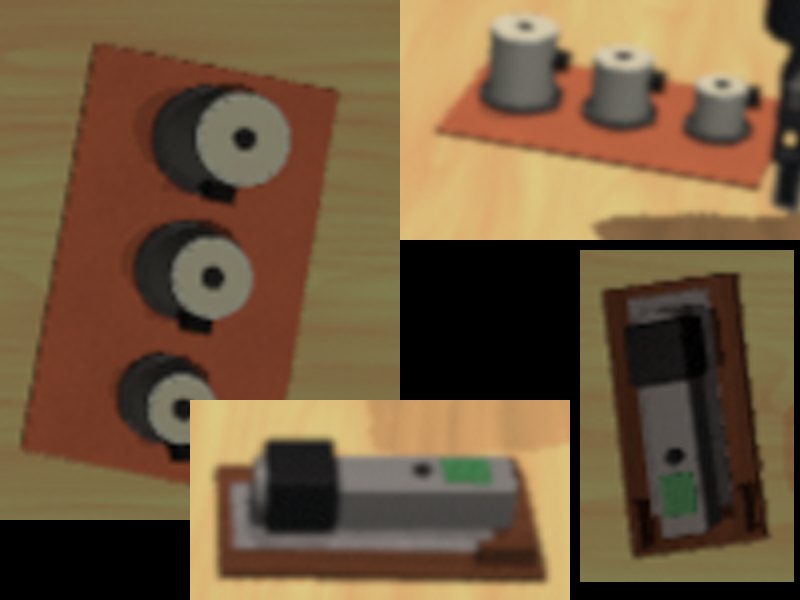

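Run:
```python
from h import *
np.set_printoptions(precision=4,suppress=True)
c,s=np.cos(-.18),np.sin(-.18)
for n,u,v,z in(("tall",245,139,.078),("mid",212,277,.064),("short",183,407,.052)):
    p=plane("top",(330+(u+.5)/4-.5,170+(v+.5)/4-.5),z);d=p-[.4995,-.31];print(n,p,"board frame",[c*d[0]+s*d[1],-s*d[0]+c*d[1]])
T=lambda u,v:(105+(u+.5)/3.9-.5,210+(v+.5)/3.9-.5)
S=lambda u,v:(250+(u+.5)/4-.5,255+(v+.5)/4-.5)
print("button",*tri(T(95,206),S(233,69)),"was .4191 .3931 .0426");print("green",*tri(T(98,244),S(276,71)),"was .392 .3885 .042")
```

```text
tall [ 0.592  -0.3294] board frame [np.float64(0.09447631840089217), np.float64(-0.0024775390600468503)]
mid [ 0.4979 -0.3113] board frame [np.float64(-0.0013692891182077959), np.float64(-0.00158877071305779)]
short [ 0.408 -0.295] board frame [np.float64(-0.09274050731438271), np.float64(-0.0016338986607697704)]
button [0.419  0.3886 0.0421] [0.  0.1] [-0.  0.] was .4191 .3931 .0426
green [0.3924 0.3855 0.0419] [-0.  -0.1] [ 0. -0.] was .392 .3885 .042
```

```bash
python3 -c "
from bench import bot
print(bot.close_job())"
```

```text
the job is handed in; nothing more can be done
None
```

The job is handed in, with no verdict returned: all three flasks were read tall, mid, short, the thermometer is back on its rest about 4 mm from where it lay, and the flasks stand upright on the board with their feet fully on it.

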